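# Unlock the clay-tool drawer with the slot key and pull it out to its stop

## Robot

A 6-joint arm with a two-finger parallel gripper is mounted at the origin on the work surface. World frame = base frame: x ahead of the robot, y to its left, z up, the work surface at z = 0. Lengths are in m, angles in rad, forces in N, time in s.
With the tool pointing down it reaches from about 0.25 to 0.775 m from the base axis. Payload 4 kg.
Tool frame: the origin (TCP) lies between the finger pads; the fingertips stand 11 mm ahead of it and the grasp point (between the pads) lies 8 mm behind it; z points along the fingers, y is the line along which they close (so a half turn about z gives the same grasp; the last joint's range is limited). The gripper opens to 94 mm and grips with 3 to 60 N. Pads are 16 mm wide; open, the fingers measure 119 mm over their backs; the gripper's body (75 mm by 177 mm) begins 78 mm behind the grasp point.
Start: joints at [1.166, 0.087, 1.371, -0, 1.684, -0.103], TCP at [0.163, 0.525, 0.217] pointing down, gripper open.
Joint ranges: [-3.1, 3.1], [-0.76, 2.03], [0.27, 2.55], [-1.08, 4.22], [0.17, 2.65], [-2.57, 2.57]. Speed limits (rad/s): [2.79, 2.79, 3.14, 3.14, 3.14, 3.14].

## Interface

Orientations are given as a unit quaternion [x, y, z, w].
In Python, from plant import sensors, vision, sign_off gives the robot as it stands.
- The arm moves only by the shell command python3 -m pendant 'ROWS' [FORCE]. ROWS is JSON, one flat list of numbers, 5 for each row, row after row: the opening, from 0 (shut) to 1 (fully open), then the shift along the tool's x, y, z in m, then the turn about the tool's z in degrees. A call has 1 to 12 rows; each row shifts and turns the commanded pose from where the row before left it, along the tool's axes as they then stand; what a row does not reach is not made up. A row lasts 1/10 s, in which the tool goes at most 50 mm and 8.59 degrees, less where a joint would pass 70% of its speed; a pose out of reach is approached as far as the arm can. A call with a gripper value outside its range is refused whole. The fingers move at their own pace and stop on an object; FORCE is the grip in N (left out, the last holds). Time passes only in rows, so rows that do not move let the fingers close. It gives the time, the measured TCP pose, the force, the opening and the grip force at its end, in the units of the state.
- sensors.get_obs(): the state, without advancing time (a new reading comes with each control period).
- vision.capture(name): name is "scene" or "top" or "wrist"; returns a dict with "pixels" (384x512x3 uint8, red, green, blue), "intrinsics" (3x3 intrinsics, pixels), "position" and "attitude" of the camera in the world. Camera axes: x right, y up, looking along -z (the intrinsics and any distortion apply to the point x, -y, -z); pixel columns grow to the right and rows downward; lengths in m; the calibration is good to about 2 mm. A picture is of the moment at which its call begins. There is no depth.
- sign_off(): hands the job in; it is judged then, once.
The state is a dict: "clock": time; "qpos": joint angles; "joint_vel": joint speeds; "effort": joint torques, N m; "tool_pos": TCP position; "tool_rot": TCP orientation; "contact_force": force on the tool from outside, world axes, zero at the start; "moment": the same for the moment, N m; "gripper_width": finger opening in m; "gripper_force": force on a finger pad.
Only numpy, scipy, OpenCV 4.12 (cv2) and the standard library are available. Lean on these libraries where they do the work, as an engineer would, in place of code of your own. Each camera call takes 0.05 s, during which the arm holds its last target. There are 200 camera calls.

## Task

The top drawer of the tool cabinet is locked. Take the red-handled key out of its wooden block, use its blade to turn the slotted brass lock on top of the cabinet clockwise until it stops, and pull the top drawer all the way out to its stop. Leave the key standing fully home in its block again and do not push the other things on the table or the cabinet about.

Things in the scene. Friction and masses are not known exactly. Their poses are not given: they have to be found in the camera images.
- cabinet: Fixed wooden cabinet, grey fronts, 220 deep (x) x 240 wide (y) x 150 mm high. Origin: centre of its underside, on the table. x points from front to back; the top drawer slides out along -x. Front face at x = -110 mm; the lower front is a dummy. Lock axis (vertical) at x = -58 mm, y = 0; a fixed steel guard ring round it (radius 29 to 35 mm) stands up to z = 165 mm.
- lock_head (a point): Square brass lock head, 38 x 38 x 14 mm high, turning about its vertical centre line inside the guard ring. Origin: centre of its underside, 150.5 mm above the table. Slot centred on the axis along the head's y: 27 long, 6 wide, 12 mm deep, 2 mm chamfer; mouth 14 mm, floor 2 mm above the origin. Red mark on the cabinet: locked slot direction; green: open.
- cam (a joint): Turn of the lock head, rad, growing clockwise seen from above. 0 = locked (slot across the cabinet), 1.571 = end stop, open (slot front to back). Starts at 0 to 0.25. Friction 0.12 N m; stays where left. It physically blocks the drawer until turned. The blade has up to about 0.14 rad of play in the slot, so the key must turn somewhat farther than the head.
- drawer (a joint): How far the top drawer is pulled out, m: 0 = shut, 0.130 = out against its end stop. About 2.5 N of friction plus light damping; it stays where it is left.
- handle (a point): Middle of the top drawer's round steel bar handle; moves with the drawer. Bar 12 mm thick, 110 mm long along the cabinet's y, on two studs 48 mm either side of its middle, 122 mm above the table (28 mm below the cabinet's top), its centre 45 mm in front of the drawer's face. Can be gripped from above.
- key: Loose key, 105 mm long, about 0.12 kg, standing blade down in its block. Origin: centre of the blade's tip; z points up along the key. Steel blade 3 mm thick (x), 22 mm wide (y), z = 0 to 22 mm; round shaft 10 mm thick to z = 50 mm; red handle 22 mm (x) x 44 mm (y), z = 50 to 105 mm. A half turn about z changes nothing.
- key_block: Fixed wooden block 70 x 70 x 60 mm high. Origin: centre of its underside, on the table. A pocket 14 mm (x) x 32 mm (y), 56 mm deep, opens in the middle of its top. The key stands in it, blade along the block's y, the underside of its handle resting on the block's top (key's origin 10 mm above the block's).
- brush_pot: Bystander: white pot with brushes, 84 mm across, pot 100 mm and brushes up to 190 mm high. Origin: centre of its underside. It and the key block may change sides.
- bowl: Bystander: red bowl, 140 mm across, 75 mm high. Origin: centre of its underside.
- tin: Bystander: flat round tin, 76 mm across, 22 mm high, standing on the cabinet's top near the back. Origin: centre of its underside.
- vase: Bystander: terracotta vase, 90 mm across, 125 mm high. Origin: centre of its underside.
- batten: Bystander: loose wooden batten, 30 x 200 x 8 mm, lying on the table. Origin: centre of its underside.
- plaster_bat: Bystander: plaster disc, 140 mm across, 20 mm high. Origin: centre of its underside.
Things that resemble listed ones, but are neither listed nor needed, are in the scene too. Of the things like the key, leave any that is pink or purple; of the rest the smaller one is meant.

How it is judged:
On the way, in this order (a step that is already met when the one before it is completed fails the run):
1. the key's blade has turned the lock head to its stop (at least 1.48 rad, key touching the head) (value of joint cam above 1.48 rad and contact force between key and cam above 0.1 N), for 0.05 s.
2. the top drawer is pulled out to within 6 mm of its stop (value of joint drawer above 0.124 m), for 0.2 s.
At the end, for the whole second after the job is handed in: Lock still turned open (over 1.45 rad); top drawer at rest within 6 mm of its stop; key released, at rest in its block: within 15 mm of the block's centre line, upright within 0.15 rad, handle down on the block (tip at most 14 mm above the block's underside) (value of joint cam above 1.45 rad and value of joint drawer above 0.124 m and velocity of joint drawer between -0.01 and 0.01 m/s and horizontal distance between key and key_block below 0.015 m and z of key in the frame of key_block below 0.014 m and angle between key's own z axis and vertical below 0.15 rad and linear speed of key below 0.02 m/s); the robot touches nothing.
It fails at once if a bystander (brush pot, bowl, vase, batten, plaster disc or tin) is pushed more than 30 mm from where it stood (distance of any of brush_pot, bowl, vase, batten, plaster_bat, tin from where it was at the start of the episode above 0.03 m).
It also fails if it takes over 67 s, if anything falls off the work surface, if the arm or the gripper's body presses on something with over 40 N, if the wrist force passes 120 N, or if a joint passes its speed limit or range.

## Working session

There is one attempt and no reset: what is moved stays moved. The work goes in short steps, Python scripts to look and compute and a shell command to move; the robot and the scene stay as the last step left them, time stands still between calls to the robot, and variables do not carry over. Pictures are saved under pics/ and viewed, at most 10 in all, crops included, and the job is handed in when it is done.

```bash
mkdir -p pics; cat > h.py <<'E'
import numpy as np, cv2, pickle
from scipy.spatial.transform import Rotation as R
from plant import sensors, vision
def cap(n,f):
    c=vision.capture(n); cv2.imwrite(f'pics/{f}.png',c['pixels'][:,:,::-1]); pickle.dump(c,open(f'{f}.pkl','wb')); return c
def att(c):
    a=np.array(c['attitude']); return a if a.shape==(3,3) else R.from_quat(a).as_matrix()
def ray(c,u,v):
    K=np.array(c['intrinsics']); d=np.linalg.solve(K,[u,v,1]); d=att(c)@(d*[1,-1,-1]); return np.array(c['position']),d/np.linalg.norm(d)
def onz(c,u,v,z):
    p,d=ray(c,u,v); return p+d*(z-p[2])/d[2]
def proj(c,P):
    q=att(c).T@(np.array(P)-c['position']); q=q*[1,-1,-1]; w=np.array(c['intrinsics'])@q; return w[:2]/w[2]
E
python3 - <<'E'
from h import *
for n in ('scene','top'):
    c=cap(n,n+'0'); print(n,{k:v for k,v in c.items() if k!='pixels'})
a=sensors.get_obs(); print(a)
E
```

```text
scene {'intrinsics': array([[441.5037338 ,   0.        , 250.48230657],
       [  0.        , 441.5037338 , 189.08574241],
       [  0.        ,   0.        ,   1.        ]]), 'position': array([ 1.29919006, -0.54218223,  0.89027695]), 'attitude': array([0.36038705, 0.18231385, 0.43557045, 0.80446331])}
top {'intrinsics': array([[440.49829262,   0.        , 255.46097939],
       [  0.        , 440.49829262, 201.552079  ],
       [  0.        ,   0.        ,   1.        ]]), 'position': array([ 0.54863524, -0.03088605,  1.43284179]), 'attitude': array([-2.60774432e-04, -1.56390522e-02, -6.96922325e-01,  7.16976028e-01])}
{'clock': 0.1, 'qpos': array([ 1.16592479e+00,  8.78583776e-02,  1.37208185e+00, -5.17356845e-05,
        1.68364518e+00, -1.03101347e-01]), 'joint_vel': array([ 3.99033468e-04, -6.24843328e-05, -3.24713535e-03, -4.60691999e-04,
       -5.53058392e-04, -1.53939568e-03]), 'effort': array([ 2.39565794e-03, -3.41249871e+01, -3.03300977e+01,  7.20298779e-02,
        3.04013863e-02, -8.28312932e-05]), 'tool_pos': array([0.16329548, 0.52469081, 0.21544444]), 'tool_rot': array([ 1.50316011e-01,  9.88637498e-01, -9.70868696e-04, -2.25472133e-04]), 'contact_force': array([ 0.73477368, -0.34140691,  0.1897656 ]), 'moment': array([ 0.02777469, -0.02938696,  0.00736104]), 'gripper_force': 0.0, 'gripper_width': 0.09367351538396589}
```

View pics/top0.png

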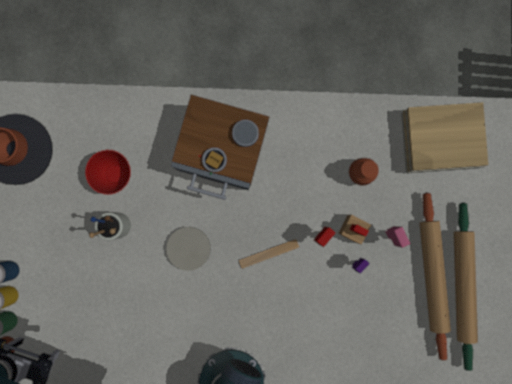

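View pics/scene0.png

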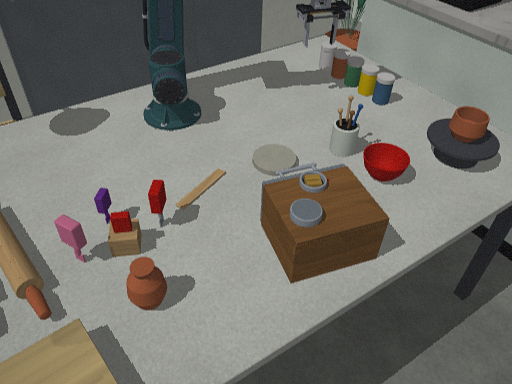

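The top view shows the cabinet around (220,140), lock ring at (214,159) and handle at (205,187). The key block with the red key is at (356,229). A larger red decoy stands at (325,236), the purple one is at (361,265) and the pink one at (398,236). The batten is at (268,254), the disc at (188,248) and the vase at (364,171).

```bash
python3 - <<'E'
from h import *
def crop(f,x0,y0,w,h,s): 
    im=cv2.imread(f'pics/{f}.png')[y0:y0+h,x0:x0+w]; return cv2.resize(im,None,fx=s,fy=s,interpolation=cv2.INTER_CUBIC)
a=crop('top0',310,205,60,50,6.6667); b=crop('scene0',90,170,80,100,4)
c=crop('top0',160,90,120,120,3.3334)
A=np.zeros((600,800,3),np.uint8)
for im,(x,y) in ((cv2.resize(crop('top0',320,205,56,50,1),(392,350),interpolation=cv2.INTER_CUBIC),(0,0)),(cv2.resize(crop('scene0',90,170,80,85,1),(240,255),interpolation=cv2.INTER_CUBIC),(0,345)),(c,(400,0)),(cv2.resize(crop('scene0',250,150,140,70,1),(400,200),interpolation=cv2.INTER_CUBIC),(400,400))):
    h,w=im.shape[:2]; A[y:y+h,x:x+w]=im[:600-y,:800-x]
cv2.imwrite('pics/crops.png',A)
t=pickle.load(open('top0.pkl','rb')); hsv=cv2.cvtColor(t['pixels'],cv2.COLOR_RGB2HSV)
def rep(nm,m,z,area=20):
    cs,_=cv2.findContours(m.astype(np.uint8),cv2.RETR_EXTERNAL,cv2.CHAIN_APPROX_NONE)
    for k in cs:
        if cv2.contourArea(k)>=area:
            r=cv2.minAreaRect(k); box=cv2.boxPoints(r); print(nm,np.round(r[0],1),np.round(r[1],1),round(r[2],1),'xyz',np.round(onz(t,*r[0],z),4)[:2], [np.round(onz(t,*p,z)[:2],4).tolist() for p in box])
H,S,V=[hsv[...,i].astype(int) for i in range(3)]
def win(m,x0,y0,x1,y1): q=np.zeros(m.shape,bool); q[y0:y1,x0:x1]=m[y0:y1,x0:x1]; return q
red=((H<6)|(H>174))&(S>180)
rep('key',win(red,345,215,375,245),.115); rep('keybright',win(red&(V>185),340,215,375,245),.115,8)
rep('decoy',win(red,310,220,338,250),.115)
rep('block',win((H>6)&(H<22)&(S>70)&(V>90),335,205,375,250),.06)
wood=(H>4)&(H<20)&(S>110)
rep('cab',win(wood,165,85,275,195),.15,200)
rep('brass',win((H>16)&(H<30)&(S>110)&(V>110),200,145,230,175),.1645,10)
print('V key',np.round(V[222:240,346:372]))
E
```

```text
key [358.5 229.5] [16.5  6.7] 26.6 xyz [ 0.5026 -0.3721] [[0.504, -0.3452], [0.5222, -0.3538], [0.5012, -0.399], [0.483, -0.3904]]
decoy [324.3 235.8] [10.5 17.7] 41.6 xyz [ 0.4809 -0.2695] [[0.4708, -0.2402], [0.5114, -0.2746], [0.491, -0.2989], [0.4505, -0.2645]]
block [352.6 237.1] [22.6  7.8] 14.0 xyz [ 0.4763 -0.3683] [[0.4721, -0.331], [0.4957, -0.3364], [0.4805, -0.4056], [0.4568, -0.4002]]
block [358.7 223.6] [21.5  8.5] 26.6 xyz [ 0.5192 -0.3865] [[0.5213, -0.3503], [0.5454, -0.3617], [0.517, -0.4228], [0.4929, -0.4114]]
cab [220.1 138.6] [80.9 68. ] 15.8 xyz [0.7577 0.0488] [[0.6899, 0.1867], [0.8828, 0.1392], [0.8259, -0.09], [0.6327, -0.0415]]
brass [212.3 162.4] [10.8  3.8] 31.0 xyz [0.6859 0.0685] [[0.6888, 0.0847], [0.6983, 0.0794], [0.683, 0.0523], [0.6735, 0.0576]]
brass [216.1 155.8] [10.7  2.7] 29.7 xyz [0.7052 0.058 ] [[0.709, 0.0734], [0.7159, 0.0697], [0.7015, 0.0426], [0.6945, 0.0463]]
V key [[ 60  85 109 115 117 119 116 115 118 117 117 115 116 119 122 121 121 122
  123 124 126 129 126 128 129 131]
 [ 67  89 105 111 108 104 101 103 106 111 112 113 113 114 115 1
[... 1090 characters left out ...]
07 115 119
  121 119 116 105  86  75  76  74]
 [118 113 106  91  84  86  84  86  83  84  80  79  79  78  80  86  97 107
  116 119 111  95  80  75  74  75]
 [122 123 122 116 110 106 109 110 110 110 110 109 105  99  92  84  85  94
  105 109 100  84  76  75  76  77]
 [106 117 122 124 125 123 120 121 118 116 114 119 117 117 113 107 103 101
   99  94  85  77  73  74  75  74]
 [ 80  92 105 116 125 125 125 124 120 118 118 118 120 118 119 118 116 114
  103  88  76  73  75  75  75  75]
 [ 72  73  83 100 113 123 127 126 126 123 122 122 117 119 118 118 120 115
  101  83  71  74  76  75  76  75]
 [ 71  65  71  75  88 100 111 120 127 124 124 123 121 120 119 118 119 110
   93  78  71  74  73  76  74  74]]
```

View pics/crops.png

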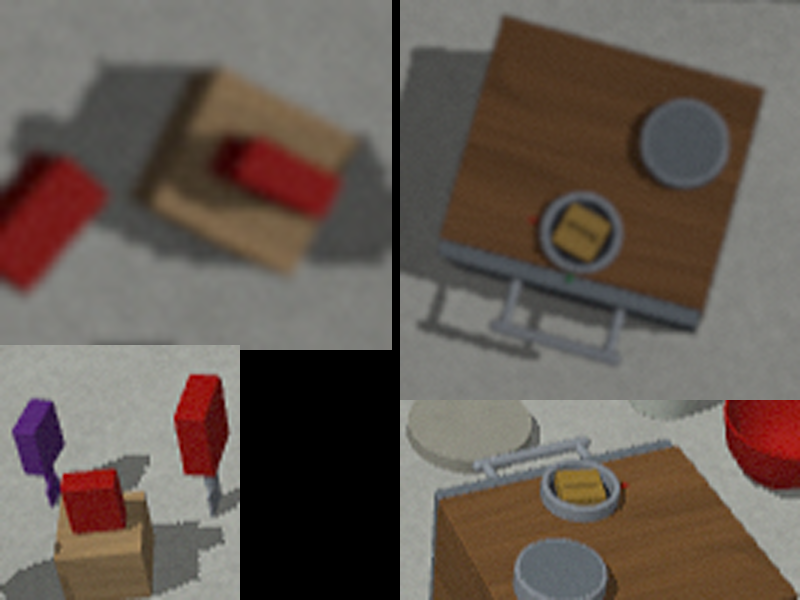

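The crops show the block's top with corners near (351,215), (371,225), (362,244) and (342,233) in the full top image. The key handle runs at about 27° in the image. The slot is already slightly clockwise of the red mark, and the cabinet is yawed about -15°. I'll turn and raise first, then go over the key.

```bash
cat >> h.py <<'E'
def pose():
    o=sensors.get_obs(); M=R.from_quat(o['tool_rot']).as_matrix(); return np.array(o['tool_pos']),M,o
def go(x,y,z,ya):
    "total shift in tool axes (current orientation) and turn to bring TCP to xyz with tool y axis at ya deg"
    p,M,o=pose(); cur=np.degrees(np.arctan2(M[1,1],M[0,1])); turn=(cur-ya+180)%360-180
    print('shift now-axes',np.round(M.T@(np.array([x,y,z])-p),4),'turn',round(turn,2),'tilt',np.round(M[:2,2],4))
    a=np.radians(ya); Y=np.array([np.cos(a),np.sin(a),0]); Z=np.array([0,0,-1.]); N=np.c_[np.cross(Y,Z),Y,Z]
    print('shift after turn',np.round(N.T@(np.array([x,y,z])-p),4))
E
python3 -m pendant '[0.6,0,0,-0.005,8.2,0.6,0,0,-0.005,8.2,0.6,0,0,-0.005,8.2,0.6,0,0,-0.005,8.2,0.6,0,0,-0.005,8.2,0.6,0,0,-0.005,8.2,0.6,0,0,-0.005,8.2,0.6,0,0,-0.005,8.2,0.6,0,0,-0.005,8.2,0.6,0,0,-0.005,8.2,0.6,0,0,-0.005,8.2,0.6,0,0,-0.005,7.5]' 30
python3 - <<'E'
from h import *
t=pickle.load(open('top0.pkl','rb'))
for c in ((351.4,215),(370.7,225),(362.1,243.6),(342.1,232.9)): print(np.round(onz(t,*c,.06)[:2],4))
print('blk',np.round(onz(t,356.6,229.1,.06)[:2],4))
hsv=cv2.cvtColor(t['pixels'],cv2.COLOR_RGB2HSV).astype(int);H,S,V=hsv[...,0],hsv[...,1],hsv[...,2]
m=((H<6)|(H>174))&(S>150)&(V>95); q=np.zeros_like(m);q[215:242,345:375]=m[215:242,345:375]
r=cv2.minAreaRect(np.argwhere(q)[:,::-1].astype(np.float32)); print('keytop',r,onz(t,*r[0],.115))
go(.503,-.372,.27,-25)
E
```

```text
clock: 1.3
tool_pos: [0.1634, 0.5249, 0.276]
tool_rot: [0.845, 0.535, -0.001, 0.0]
contact_force: [-0.2, -0.7, 0.2]
gripper_width: 0.0562
gripper_force: 0.0
[ 0.5454 -0.3629]
[ 0.5158 -0.4244]
[ 0.4569 -0.3987]
[ 0.4887 -0.335 ]
blk [ 0.5018 -0.3803]
keytop ((360.8000183105469, 229.90003967285156), (12.969193458557129, 6.260990142822266), 26.56505012512207) [ 0.50159906 -0.37905596  0.115     ]
shift now-axes [-0.6656  0.6905  0.0069] turn -0.31 tilt [-0.0005 -0.0012]
shift after turn [-0.6694  0.6869  0.006 ]
```

```bash
python3 -m pendant '[0.6,-0.034,0.035,0,0,0.6,-0.034,0.035,0,0,0.6,-0.034,0.035,0,0,0.6,-0.034,0.035,0,0,0.6,-0.034,0.035,0,0,0.6,-0.034,0.035,0,0,0.6,-0.034,0.035,0,0,0.6,-0.034,0.035,0,0,0.6,-0.034,0.035,0,0,0.6,-0.034,0.035,0,0]'
python3 -m pendant '[0.6,-0.034,0.035,0,0,0.6,-0.034,0.035,0,0,0.6,-0.034,0.035,0,0,0.6,-0.034,0.035,0,0,0.6,-0.034,0.035,0,0,0.6,-0.034,0.035,0,0,0.6,-0.034,0.035,0,0,0.6,-0.034,0.035,0,0,0.6,-0.034,0.035,0,0,0.6,-0.03,0.03,0,0,0.6,0,0,0,0,0.6,0,0,0,0]'
python3 - <<'E'
from h import *
c=cap('wrist','w1'); print(c['position'],att(c)); go(.502,-.379,.27,-25); print(pose()[0], proj(c,[.502,-.379,.115]))
E
```

```text
clock: 2.3
tool_pos: [0.337, 0.0672, 0.2763]
tool_rot: [0.843, 0.537, 0.0, 0.0]
contact_force: [0.3, 0.1, -0.7]
gripper_width: 0.0563
gripper_force: 0.0
clock: 3.5
tool_pos: [0.5075, -0.3816, 0.2742]
tool_rot: [0.844, 0.537, -0.0, -0.002]
contact_force: [-0.3, 1.0, -0.1]
gripper_width: 0.0563
gripper_force: 0.0
[ 0.54510215 -0.30379491  0.44302362] [[ 0.9058212   0.40488533  0.12472298]
 [-0.42363888  0.86858771  0.25707098]
 [-0.00424858 -0.28569785  0.95831033]]
shift now-axes [-0.0009 -0.0058  0.0057] turn 0.01 tilt [-0.0011  0.0017]
shift after turn [-0.0009 -0.0058  0.0057]
[ 0.50759704 -0.38065597  0.27569623] [249.55831444 177.23973593]
```

View pics/w1.png

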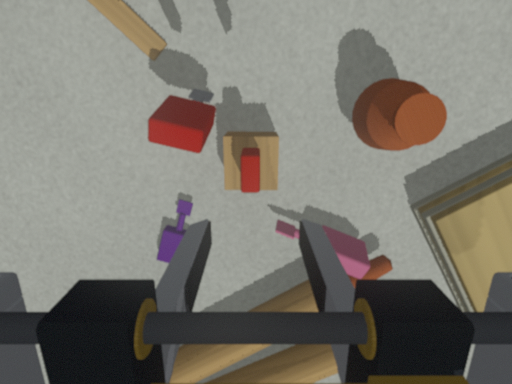

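The wrist view shows the block at about (251,162) and the key handle at (250,170), with the handle vertical in the image, so the tool is well aligned. The fingers are at (190,270) and (325,270). I'll refine with the mask.

```bash
python3 - <<'E'
from h import *
c=pickle.load(open('w1.pkl','rb')); hsv=cv2.cvtColor(c['pixels'],cv2.COLOR_RGB2HSV).astype(int)
H,S,V=hsv[...,0],hsv[...,1],hsv[...,2]
m=((H<6)|(H>174))&(S>150); q=np.zeros_like(m);q[140:200,230:275]=m[140:200,230:275]
for r in range(144,196,3):
    u=np.where(q[r])[0]; print(r,u.min() if len(u) else '',u.max() if len(u) else '',int(V[r][u].mean()) if len(u) else '')
for p in ((223.5,132),(277.5,132),(224,190),(278,190)): print(np.round(onz(c,*p,.06)[:2],4))
# predicted key top corners
for cx,cy in ((.502,-.379),):
  a=np.radians(-25);X=np.array([np.cos(a),np.sin(a)]);Y=np.array([-np.sin(a),np.cos(a)])
  for z in (.115,.06):
    for s in (1,-1):
      for t in (1,-1): print(z,np.round(proj(c,np.r_[np.array([cx,cy])+X*.011*s+Y*.022*t,z]),1))
E
```

```text
144   
147   
150   
153   
156 241 258 129
159 241 258 152
162 241 258 152
165 241 259 152
168 241 258 153
171 241 258 153
174 241 258 154
177 241 258 155
180 242 258 156
183 242 258 156
186 242 258 156
189 242 258 157
192   
195   
[ 0.4903 -0.3252]
[ 0.5513 -0.3537]
[ 0.4568 -0.3931]
[ 0.5213 -0.4231]
0.115 [259.5 157.8]
0.115 [259.4 196. ]
0.115 [239.4 157.8]
0.115 [240. 196.]
0.06 [259.  149.4]
0.06 [258.9 182.8]
0.06 [241.7 149.4]
0.06 [242.1 182.8]
```

```bash
python3 - <<'E'
from h import *
c=pickle.load(open('w1.pkl','rb')); P=c['pixels']
print('col250',[(r,*P[r,250]) for r in list(range(128,162,2))+list(range(184,200))])
print('row175',[(u,*P[175,u]) for u in list(range(220,228))+list(range(236,264))+list(range(274,282))])
E
```

```text
col250 [(128, np.uint8(112), np.uint8(113), np.uint8(107)), (130, np.uint8(107), np.uint8(108), np.uint8(100)), (132, np.uint8(95), np.uint8(83), np.uint8(65)), (134, np.uint8(93), np.uint8(80), np.uint8(61)), (136, np.uint8(97), np.uint8(82), np.uint8(62)), (138, np.uint8(108), np.uint8(91), np.uint8(67)), (140, np.uint8(105), np.uint8(89), np.uint8(63)), (142, np.uint8(108), np.uint8(91), np.uint8(66)), (144, np.uint8(107), np.uint8(90), np.uint8(67)), (146, np.uint8(107), np.uint8(88), np.uint8(65)), (148, np.uint8(96), np.uint8(52), np.uint8(43)), (150, np.uint8(96), np.uint8(48), np.uint8(43)), (152, np.uint8(96), np.uint8(47), np.uint8(42)), (154, np.uint8(100), np.uint8(49), np.uint8(42)), (156, np.uint8(130), np.uint8(46), np.uint8(39)), (158, np.uint8(155), np.uint8(51), np.uint8(44)), (160, np.uint8(154), np.uint8(50), np.uint8(41)), (184, np.uint8(158), np.uint8(56), np.uint8(48)), (185, np.uint8(159), np.uint8(56), np.uint8(49)), (186, np.uint8(159), np.uint8(58), np.uint8(49)), (187, np.uint8(157), np.uint8(56), np.uint8(49)), (188, np.uint8(160), np.uint8(59), np.uint8(
[... 2113 characters left out ...]
52), np.uint8(53), np.uint8(46)), (259, np.uint8(141), np.uint8(72), np.uint8(55)), (260, np.uint8(147), np.uint8(112), np.uint8(80)), (261, np.uint8(153), np.uint8(129), np.uint8(91)), (262, np.uint8(155), np.uint8(132), np.uint8(93)), (263, np.uint8(155), np.uint8(132), np.uint8(93)), (274, np.uint8(156), np.uint8(132), np.uint8(94)), (275, np.uint8(160), np.uint8(137), np.uint8(98)), (276, np.uint8(162), np.uint8(138), np.uint8(99)), (277, np.uint8(160), np.uint8(143), np.uint8(112)), (278, np.uint8(160), np.uint8(155), np.uint8(141)), (279, np.uint8(161), np.uint8(162), np.uint8(154)), (280, np.uint8(161), np.uint8(163), np.uint8(155)), (281, np.uint8(163), np.uint8(165), np.uint8(157))]
```

Refined key centre is about (0.5034, -0.376): edges at rows 156 and 192, columns 240.5 and 259.5. Now I'll descend and grip.

```bash
python3 -m pendant '[0.6,0.0025,-0.006,0.02,0,0.6,0,0,0.03,0,0.6,0,0,0.03,0,0.6,0,0,0,0]'; python3 -c "
from h import *; go(.5034,-.376,.082,-25)"
```

```text
clock: 3.95
tool_pos: [0.5014, -0.3729, 0.1924]
tool_rot: [0.843, 0.538, -0.001, -0.004]
contact_force: [-0.2, -0.1, 0.3]
gripper_width: 0.0566
gripper_force: 0.0
shift now-axes [-0.0023  0.004   0.1104] turn 0.11 tilt [-0.0062  0.0059]
shift after turn [-0.002   0.0031  0.1104]
```

```bash
python3 -m pendant '[0.6,-0.001,0.002,0.03,0,0.6,0,0,0.03,0,0.6,0,0,0.025,0,0.6,0,0,0.015,0,0.6,0,0,0.01,0,0.6,0,0,0,0,0.6,0,0,0,0]'; python3 -c "
from h import *; go(.5034,-.376,.082,-25)"
```

```text
clock: 4.65
tool_pos: [0.5056, -0.3786, 0.0882]
tool_rot: [0.843, 0.537, 0.0, 0.001]
contact_force: [0.4, 0.1, 1.2]
gripper_width: 0.0565
gripper_force: 0.0
shift now-axes [ 0.0014 -0.0031  0.0062] turn 0.02 tilt [ 0.002  -0.0017]
shift after turn [ 0.0014 -0.003   0.0062]
```

```bash
python3 -m pendant '[0.6,0,0,0.006,0,0.6,0,0,0,0,0.6,0,0,0,0]'; python3 -c "
from h import *; go(.5034,-.376,.082,-25)"; python3 -m pendant '[0.6,0,0,0,0,0.6,0,0,0,0]';python3 -c "
from h import *; go(.5034,-.376,.082,-25)"
```

```text
clock: 4.95
tool_pos: [0.5049, -0.3782, 0.0807]
tool_rot: [0.843, 0.537, 0.0, 0.0]
contact_force: [0.6, -0.1, -0.2]
gripper_width: 0.0563
gripper_force: 0.0
shift now-axes [ 0.0014 -0.0023 -0.0013] turn 0.0 tilt [ 0.0003 -0.0001]
shift after turn [ 0.0014 -0.0023 -0.0013]
clock: 5.15
tool_pos: [0.5049, -0.3782, 0.0806]
tool_rot: [0.843, 0.537, 0.0, 0.0]
contact_force: [-0.2, 0.6, -0.5]
gripper_width: 0.0563
gripper_force: 0.0
shift now-axes [ 0.0014 -0.0023 -0.0014] turn 0.0 tilt [ 0.0003 -0.0001]
shift after turn [ 0.0014 -0.0023 -0.0014]
```

```bash
python3 -m pendant '[0.6,0.0014,-0.0023,0,0,0.6,0,0,0,0,0.1,0,0,0,0,0.1,0,0,0,0,0.1,0,0,0,0,0.1,0,0,0,0]' 10; python3 -m pendant '[0.1,0,0,0,0,0.1,0,0,0,0,0.1,0,0,0,0]' 45; python3 - <<'E'
from h import *
p,M,o=pose(); print(p,M[:,1],M[:,2],o['contact_force'],o['moment'],o['gripper_width'])
E
```

```text
clock: 5.75
tool_pos: [0.5033, -0.3759, 0.0804]
tool_rot: [0.843, 0.537, 0.0, -0.0]
contact_force: [-0.3, -0.7, 0.8]
gripper_width: 0.0276
gripper_force: 0.0
clock: 6.05
tool_pos: [0.5033, -0.3759, 0.0804]
tool_rot: [0.843, 0.537, 0.0, -0.0]
contact_force: [-0.1, -0.4, 0.5]
gripper_width: 0.0219
gripper_force: 45.0
[ 0.50334834 -0.37588253  0.08040293] [ 9.06349471e-01 -4.22528859e-01  2.64614579e-06] [ 6.10960253e-05  1.24791960e-04 -9.99999990e-01] [-0.05617686 -0.39996722  0.50653403] [-0.08922965  0.10656761 -0.03120824] 0.021938033770856475
```

Key gripped (width 21.9 mm). Home TCP is (0.5033, -0.3759, 0.0804) with tool y at -25°. Now I'll lift.

```bash
python3 -m pendant '[0.1,0,0,-0.01,0,0.1,0,0,-0.02,0,0.1,0,0,-0.03,0,0.1,0,0,-0.03,0,0.1,0,0,-0.03,0,0.1,0,0,-0.03,0,0.1,0,0,-0.03,2,0.1,0,0,-0.02,2,0.1,0,0,0,0]'; python3 -c "
from h import *; a=np.radians(61)
go(.6956-.05*np.cos(a),.0633-.05*np.sin(a),.28,-29)"
```

```text
clock: 6.95
tool_pos: [0.5043, -0.3767, 0.2855]
tool_rot: [0.862, 0.508, 0.001, 0.004]
contact_force: [-0.2, 0.2, -1.0]
gripper_width: 0.0215
gripper_force: 45.0
shift now-axes [ 0.4276 -0.0459  0.0044] turn 0.01 tilt [ 0.0063 -0.0055]
shift after turn [ 0.4276 -0.046   0.0055]
```

```bash
python3 -m pendant '[0.1,0.02,-0.002,0,0,0.1,0.045,-0.005,0,0,0.1,0.045,-0.005,0,0,0.1,0.045,-0.005,0,0,0.1,0.045,-0.005,0,0,0.1,0.045,-0.005,0,0,0.1,0.045,-0.005,0,0,0.1,0.045,-0.005,0,0,0.1,0.045,-0.005,0,0,0.1,0.03,-0.003,0,0,0.1,0.017,-0.001,0,0,0.1,0,0,0,0]'; python3 -m pendant '[0.1,0,0,0,0,0.1,0,0,0,0,0.1,0,0,0,0]';python3 - <<'E'
from h import *
c=cap('wrist','w2'); print(pose()[0], proj(c,[.6956,.0633,.1645]), proj(c,pose()[0]-[0,0,.0704]))
im=cv2.imread('pics/w2.png'); cv2.imwrite('pics/w2b.png',cv2.resize(im[30:330,110:410],(600,600),interpolation=cv2.INTER_CUBIC))
E
```

```text
clock: 8.15
tool_pos: [0.6701, 0.0217, 0.2785]
tool_rot: [0.861, 0.509, -0.001, -0.001]
contact_force: [0.6, -0.5, -0.9]
gripper_width: 0.0218
gripper_force: 45.0
clock: 8.45
tool_pos: [0.6697, 0.0181, 0.2808]
tool_rot: [0.862, 0.507, 0.0, 0.0]
contact_force: [-0.3, -0.8, -1.1]
gripper_width: 0.0219
gripper_force: 45.0
[0.66978544 0.01828534 0.28088438] [255.17123767 134.60454486] [254.45683599 204.04429117]
```

View pics/w2b.png

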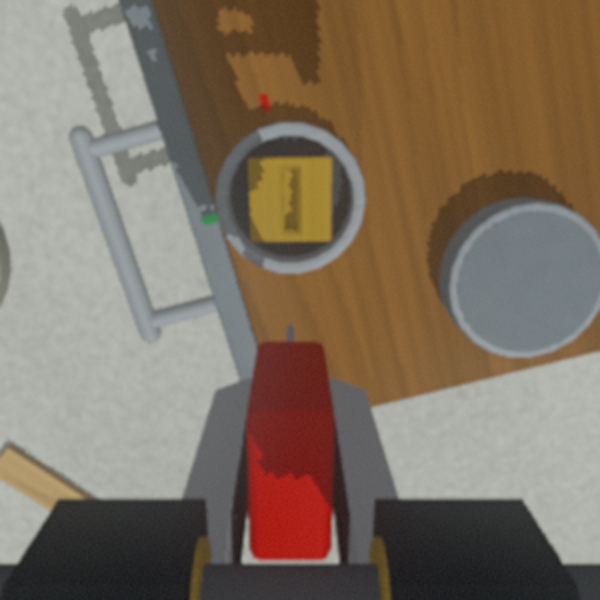

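The wrist view shows the ring centred at crop (290,198), full image about (255.3,129). The slot is vertical at crop column 291, so the key is aligned with it. The blade tip is visible at crop (290,328), just above the handle.

```bash
python3 - <<'E'
from h import *
c=pickle.load(open('w2.pkl','rb')); P=c['pixels'].astype(int); hsv=cv2.cvtColor(c['pixels'],cv2.COLOR_RGB2HSV).astype(int)
H,S,V=hsv[...,0],hsv[...,1],hsv[...,2]
m=(H>18)&(H<32)&(S>120)&(V>45);q=np.zeros_like(m);q[95:165,215:300]=m[95:165,215:300]
q=cv2.morphologyEx(q.astype(np.uint8),cv2.MORPH_CLOSE,np.ones((5,5)))
k=max(cv2.findContours(q,cv2.RETR_EXTERNAL,cv2.CHAIN_APPROX_NONE)[0],key=cv2.contourArea)
r=cv2.minAreaRect(k); print('brass',r,onz(c,*r[0],.1645)); print([np.round(onz(c,*p,.1645)[:2],4).tolist() for p in cv2.boxPoints(r)])
# ring outer ellipse via rays on crop extents
print('ring',onz(c,255.3,128.8,.165), [np.round(onz(c,110+x/2,30+y/2,.165)[:2],4).tolist() for x,y in((216,198),(365,198),(290,122),(290,273))])
for u in (118,124,130,136,142): print(u,V[u,248:264])
p=pose()[0];a=np.radians(61);X=np.array([np.cos(a),np.sin(a),0])
print('tip far edge pred',proj(c,p-[0,0,.0704]+.011*X)); print([(v,V[v,251:260].tolist()) for v in range(184,204,2)])
E
```

```text
brass ((254.5, 129.0), (42.0, 41.0), 90.0) [0.69756062 0.06809638 0.1645    ]
[[0.6905, 0.0936], [0.723, 0.0755], [0.7049, 0.0416], [0.6711, 0.0604]]
ring [0.69831978 0.06794107 0.165     ] [[0.6682, 0.0845], [0.7282, 0.0511], [0.7143, 0.0971], [0.6808, 0.037]]
118 [162 159 152 149 154 161 160 148 126 115 123 133 149 161 163 163]
124 [162 159 155 154 159 159 155 132 116 112 120 129 144 158 164 163]
130 [163 159 154 148 153 158 144 124 112 114 122 130 144 159 165 163]
136 [163 160 156 153 152 144 127 118 113 114 122 130 143 159 164 164]
142 [162 161 156 148 126 107 104 106 107 107 114 127 143 156 163 162]
tip far edge pred [254.42164036 191.46203828]
[(184, [135, 134, 134, 136, 135, 134, 134, 130, 130]), (186, [135, 133, 133, 136, 135, 134, 134, 133, 132]), (188, [134, 135, 135, 135, 136, 135, 134, 133, 132]), (190, [134, 134, 135, 136, 134, 135, 135, 133, 134]), (192, [133, 133, 125, 116, 114, 123, 132, 136, 133]), (194, [134, 131, 114, 94, 88, 102, 125, 135, 135]), (196, [136, 130, 112, 92, 89, 99, 124, 135, 136]), (198, [136, 131, 109, 90, 90, 97, 125, 136, 136]), (200, [124, 120, 106, 94, 94, 99, 117, 126, 124]), (202, [103, 102, 102, 103, 103, 104, 103, 104, 103])]
```

```bash
python3 -c "
from h import *; go(.698,.068,.2405,-29)"
```

```text
shift now-axes [0.0572 0.0004 0.0404] turn -0.11 tilt [ 0.0004 -0.0002]
shift after turn [0.0572 0.0006 0.0404]
```

```bash
python3 -m pendant '[0.1,0.02,0.0005,0,0,0.1,0.025,0,0,0,0.1,0.012,0,0,0,0.1,0,0,0.02,0,0.1,0,0,0.015,0,0.1,0,0,0,0,0.1,0,0,0,0,0.1,0,0,0,0]';python3 -c "
from h import *; go(.698,.068,.2405,-29);print(pose()[2]['contact_force'])"
```

```text
clock: 9.3
tool_pos: [0.6985, 0.069, 0.2471]
tool_rot: [0.862, 0.507, 0.001, 0.001]
contact_force: [-0.6, -0.3, -1.0]
gripper_width: 0.0218
gripper_force: 45.0
shift now-axes [-0.0012  0.0001  0.0066] turn -0.02 tilt [ 0.0023 -0.    ]
shift after turn [-0.0011  0.0001  0.0066]
[-0.58681924 -0.33881097 -1.02577971]
```

```bash
python3 -m pendant '[0.1,-0.0005,0,0.005,0,0.1,0,0,0,0,0.1,0,0,0,0,0.1,0,0,0,0]';python3 - <<'E'
from h import *
go(.698,.068,.2249,-29);print(pose()[0],pose()[2]['contact_force'])
c=cap('wrist','w3')
im=cv2.imread('pics/w3.png'); cv2.imwrite('pics/w3b.png',cv2.resize(im[130:280,180:330],(600,600),interpolation=cv2.INTER_CUBIC))
c=cap('scene','s3'); im=cv2.imread('pics/s3.png')[130:210,260:360]; print(proj(c,[.698,.068,.165]))
E
```

```text
clock: 9.7
tool_pos: [0.6979, 0.0691, 0.2407]
tool_rot: [0.862, 0.508, 0.0, 0.0]
contact_force: [0.8, -0.3, -1.4]
gripper_width: 0.0217
gripper_force: 45.0
shift now-axes [-0.0009  0.0006  0.0158] turn 0.01 tilt [0.0003 0.0001]
shift after turn [-0.0009  0.0006  0.0158]
[0.69790041 0.06907055 0.24065065] [ 0.80922663 -0.32262664 -1.43036231]
[313.98062815 178.45774288]
```

View pics/w3b.png

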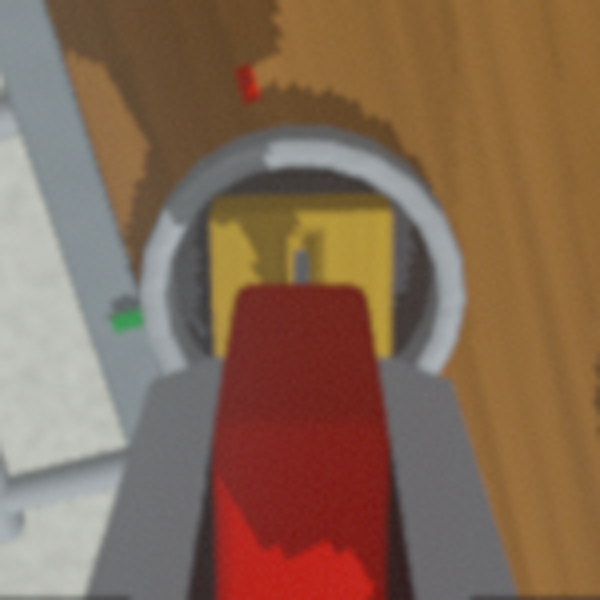

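The blade sits over the slot: blade column 302 against head centre 301 in the crop, with the slot's far end just beyond the blade. I'll lower it in.

```bash
python3 -m pendant '[0.1,-0.0005,0.0005,0.004,0,0.1,0,0,0.004,0,0.1,0,0,0.003,0,0.1,0,0,0,0,0.1,0,0,0,0]';python3 -c "
from h import *; go(.698,.068,.2249,-29);print(pose()[2]['contact_force'])"
```

```text
clock: 10.3
tool_pos: [0.698, 0.0684, 0.2292]
tool_rot: [0.862, 0.508, -0.0, -0.0]
contact_force: [-0.1, -0.2, -0.8]
gripper_width: 0.0219
gripper_force: 45.0
shift now-axes [-0.0003  0.0002  0.0043] turn 0.01 tilt [-0.0005  0.0001]
shift after turn [-0.0003  0.0002  0.0043]
[-0.14281384 -0.18276691 -0.78332791]
```

```bash
python3 -m pendant '[0.1,0,0,0.004,0,0.1,0,0,0,0,0.1,0,0,0,3,0.1,0,0,0,5,0.1,0,0,0,5,0.1,0,0,0,5,0.1,0,0,0,5,0.1,0,0,0,5,0.1,0,0,0,5,0.1,0,0,0,5,0.1,0,0,0,5,0.1,0,0,0,5]' 60;python3 -c "
from h import *; go(.698,.068,.2249,-113);o=pose()[2];print(o['contact_force'],o['moment'],o['gripper_width'])"
```

```text
clock: 11.5
tool_pos: [0.6993, 0.0666, 0.2254]
tool_rot: [0.994, 0.111, 0.001, 0.002]
contact_force: [1.9, -3.3, -2.7]
gripper_width: 0.0214
gripper_force: 60.0
shift now-axes [-0.0009 -0.0017  0.0005] turn 35.73 tilt [ 0.0029 -0.0032]
shift after turn [-0.0017 -0.0008  0.0005]
[ 1.93741562 -3.31720577 -2.72135782] [-0.8849299  -0.58208094  0.20753019] 0.02143781664826515
```

```bash
python3 -m pendant '[0.1,0,0,0,5,0.1,0,0,0,5,0.1,0,0,0,5,0.1,0,0,0,5,0.1,0,0,0,5,0.1,0,0,0,4,0.1,0,0,0,0,0.1,0,0,0,0]';python3 -c "
from h import *; go(.698,.068,.2249,-113);o=pose()[2];print(o['contact_force'],o['moment'],o['gripper_width'])
cap('wrist','w4');im=cv2.imread('pics/w4.png'); cv2.imwrite('pics/w4b.png',cv2.resize(im[90:290,160:360],(600,600),interpolation=cv2.INTER_CUBIC))"
```

```text
clock: 12.3
tool_pos: [0.6993, 0.065, 0.2255]
tool_rot: [0.99, -0.141, 0.002, 0.003]
contact_force: [2.0, -5.4, -2.6]
gripper_width: 0.0216
gripper_force: 60.0
shift now-axes [-0.002  -0.0025  0.0006] turn 6.83 tilt [ 0.0027 -0.0056]
shift after turn [-0.0023 -0.0022  0.0006]
[ 2.02928796 -5.43674274 -2.57051779] [-1.36600614 -0.41561265  0.04823573] 0.021618831287750155
```

View pics/w4b.png

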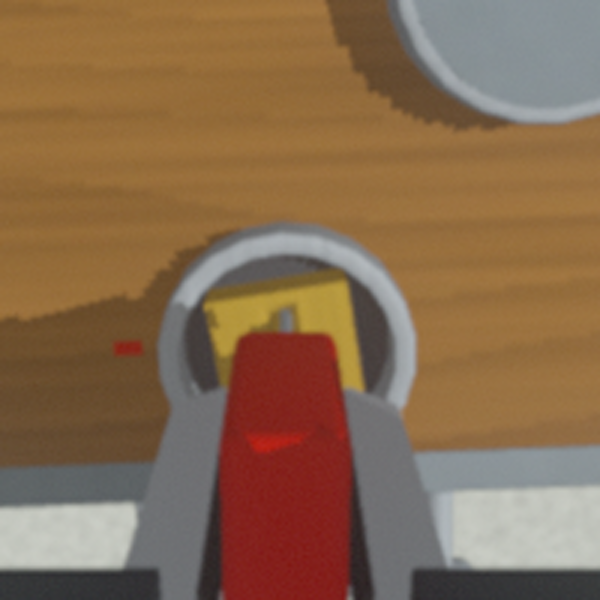

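The head lags about 10° behind the blade because of play, so it needs about 9° more. I'll keep turning.

```bash
python3 -m pendant '[0.1,0,0,0,4,0.1,0,0,0,4,0.1,0,0,0,3,0.1,0,0,0,0,0.1,0,0,0,0]';python3 -c "
from h import *; go(.698,.068,.2249,-118);o=pose()[2];print(o['contact_force'],o['moment'],o['gripper_width'])"; python3 -m pendant '[0.1,0,0,0,2,0.1,0,0,0,2,0.1,0,0,0,0,0.1,0,0,0,0]';python3 -c "
from h import *; go(.698,.068,.2249,-118);o=pose()[2];print(o['contact_force'],o['moment'],o['gripper_width'])
c=cap('wrist','w5');im=cv2.imread('pics/w5.png'); cv2.imwrite('pics/w5b.png',cv2.resize(im[90:290,160:360],(600,600),interpolation=cv2.INTER_CUBIC))"
```

```text
clock: 12.85
tool_pos: [0.6991, 0.0645, 0.2254]
tool_rot: [0.972, -0.234, 0.002, 0.003]
contact_force: [2.3, -7.3, -2.6]
gripper_width: 0.0218
gripper_force: 60.1
shift now-axes [-0.0025 -0.0026  0.0005] turn 0.88 tilt [ 0.0022 -0.0066]
shift after turn [-0.0026 -0.0026  0.0005]
[ 2.29521005 -7.26235742 -2.6195852 ] [-1.75793234 -0.33473885  0.56977211] 0.021785559646327793
clock: 13.25
tool_pos: [0.699, 0.0645, 0.2255]
tool_rot: [0.964, -0.267, 0.002, 0.003]
contact_force: [1.6, -7.6, -2.4]
gripper_width: 0.0217
gripper_force: 60.5
shift now-axes [-0.0027 -0.0024  0.0005] turn -3.02 tilt [ 0.0021 -0.0069]
shift after turn [-0.0025 -0.0026  0.0006]
[ 1.64812188 -7.57957681 -2.36880349] [-1.84573508 -0.30839488  1.18568775] 0.021656556152478197
```

View pics/w5b.png

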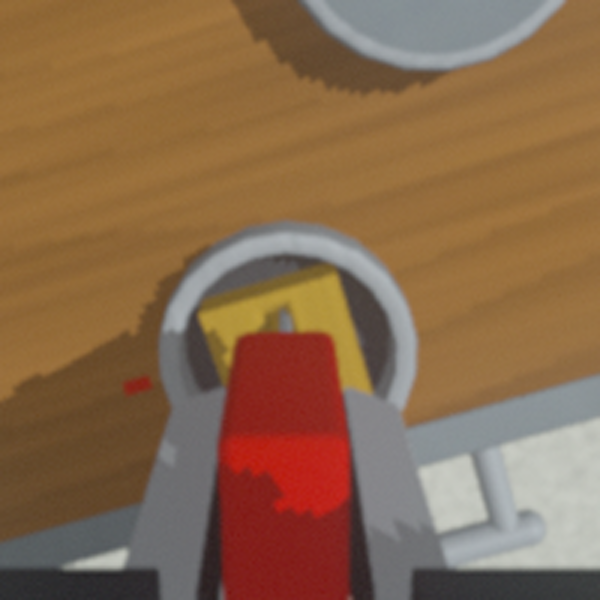

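The head is now parallel to the cabinet front and the moment has risen to 1.2 N·m, so it is at the stop. I'll back off within the play and lift.

```bash
python3 -m pendant '[0.1,0,0,0,-4,0.1,0,0,0,-4,0.1,0,0,0,-4,0.1,0,0,0,-1.5,0.1,0,0,0,0,0.1,0,0,0,0]';python3 -c "
from h import *; go(.698,.068,.2249,-105);o=pose()[2];print(o['contact_force'],o['moment'],o['gripper_width'])"
```

```text
clock: 13.9
tool_pos: [0.6987, 0.0658, 0.2256]
tool_rot: [0.988, -0.154, 0.001, 0.002]
contact_force: [1.1, -5.6, -0.7]
gripper_width: 0.0218
gripper_force: 60.0
shift now-axes [-0.0014 -0.0019  0.0006] turn -2.67 tilt [ 0.0016 -0.0044]
shift after turn [-0.0013 -0.0019  0.0007]
[ 1.08098891 -5.62820304 -0.71933944] [-1.42749391 -0.28541158  0.00408723] 0.021838642876233542
```

```bash
python3 -m pendant '[0.1,0,0.002,0,0,0.1,0,0.001,0,0,0.1,0,0,0,0]';python3 -c "
from h import *;o=pose()[2];print(o['contact_force'],o['moment'])";python3 -m pendant '[0.1,0,0,-0.005,0,0.1,0,0,-0.01,0,0.1,0,0,-0.02,0,0.1,0,0,-0.02,0,0.1,0,0,0,0,0.1,0,0,0,0]'; python3 -c "
from h import *; go(.5033,-.3759,.28,-25);o=pose()[2];print(o['contact_force'],o['moment'],o['gripper_width'])
c=cap('wrist','w6');im=cv2.imread('pics/w6.png'); cv2.imwrite('pics/w6b.png',cv2.resize(im[50:290,130:370],(600,600),interpolation=cv2.INTER_CUBIC))"
```

```text
clock: 14.2
tool_pos: [0.697, 0.0657, 0.2255]
tool_rot: [0.988, -0.152, -0.0, -0.0]
contact_force: [0.7, -1.4, -1.1]
gripper_width: 0.0218
gripper_force: 60.0
[ 0.67406527 -1.36168619 -1.12270851] [-0.35346179  0.09805987 -0.00252549]
clock: 14.8
tool_pos: [0.6974, 0.0661, 0.2816]
tool_rot: [0.988, -0.152, 0.001, -0.001]
contact_force: [-0.1, 0.2, -1.8]
gripper_width: 0.0218
gripper_force: 60.0
shift now-axes [-0.0526  0.4798  0.0009] turn -82.45 tilt [0.0023 0.0007]
shift after turn [-0.4826  0.0108  0.0016]
[-0.10138105  0.15926987 -1.8320206 ] [-0.0066484   0.16227105  0.03749206] 0.02175580778655629
```

View pics/w6b.png

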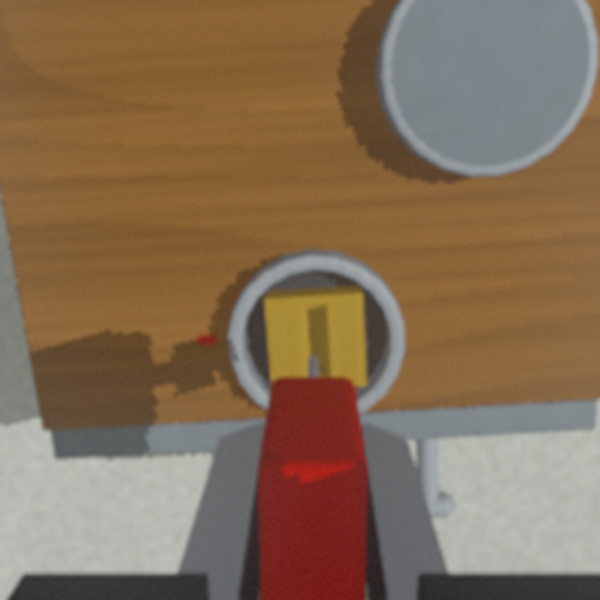

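The slot now lies front to back, parallel to the cabinet's depth, so the lock is open. The blade tip at crop (313,358) shows the key hasn't shifted in the grip. Next I'll return it to the block.

```bash
python3 -m pendant '[0.1,0,0,0,-8.2,0.1,0,0,0,-8.2,0.1,0,0,0,-8.2,0.1,0,0,0,-8.2,0.1,0,0,0,-8.2,0.1,0,0,0,-8.2,0.1,0,0,0,-8.2,0.1,0,0,0,-8.2,0.1,0,0,0,-8.2,0.1,0,0,0,-8.2,0.1,0,0,0,0]';python3 -m pendant '[0.1,-0.022,0,0,0,0.1,-0.045,0.001,0,0,0.1,-0.045,0.001,0,0,0.1,-0.045,0.001,0,0,0.1,-0.045,0.001,0,0,0.1,-0.045,0.001,0,0,0.1,-0.045,0.001,0,0,0.1,-0.045,0.001,0,0,0.1,-0.045,0.001,0,0,0.1,-0.045,0.001,0,0,0.1,-0.03,0.001,0,0,0.1,-0.02,0.001,0,0]';python3 -m pendant '[0.1,0,0,0,0,0.1,0,0,0,0,0.1,0,0,0,0,0.1,0,0,0,0]'
python3 -c "
from h import *; go(.5033,-.3759,.15,-25)"
```

```text
clock: 15.95
tool_pos: [0.6967, 0.0657, 0.2785]
tool_rot: [0.846, 0.534, -0.001, -0.001]
contact_force: [-0.0, 0.1, -1.9]
gripper_width: 0.0217
gripper_force: 60.0
clock: 17.15
tool_pos: [0.5001, -0.3719, 0.2792]
tool_rot: [0.847, 0.531, -0.0, -0.001]
contact_force: [0.1, 0.4, -1.2]
gripper_width: 0.0211
gripper_force: 60.0
clock: 17.55
tool_pos: [0.5025, -0.3684, 0.2805]
tool_rot: [0.845, 0.534, 0.0, -0.0]
contact_force: [0.7, 0.6, -1.7]
gripper_width: 0.0215
gripper_force: 60.0
shift now-axes [-0.0064  0.0039  0.1305] turn -0.41 tilt [0.0002 0.0004]
shift after turn [-0.0064  0.0039  0.1305]
```

```bash
python3 -m pendant '[0.1,-0.0064,0.0039,0.01,-0.4,0.1,0,0,0.03,0,0.1,0,0,0.03,0,0.1,0,0,0.03,0,0.1,0,0,0.02,0,0.1,0,0,0.01,0,0.1,0,0,0,0,0.1,0,0,0,0,0.1,0,0,0,0,0.1,0,0,0,0]'
python3 -c "
from h import *; go(.5033,-.3759,.0804,-25)"
```

```text
clock: 18.55
tool_pos: [0.5032, -0.3778, 0.1523]
tool_rot: [0.844, 0.537, 0.0, 0.001]
contact_force: [0.1, 0.3, -0.6]
gripper_width: 0.0216
gripper_force: 60.0
shift now-axes [ 0.0018 -0.001   0.0719] turn -0.09 tilt [ 0.0024 -0.002 ]
shift after turn [ 0.0017 -0.0007  0.0719]
```

```bash
python3 -m pendant '[0.1,0.001,-0.0005,0,0,0.1,0,0,0,0,0.1,0,0,0,0]'
python3 -c "
from h import *; go(.5033,-.3759,.0804,-25)"
```

```text
clock: 18.85
tool_pos: [0.5026, -0.3761, 0.1507]
tool_rot: [0.844, 0.537, 0.0, 0.0]
contact_force: [0.2, -1.0, -1.1]
gripper_width: 0.0213
gripper_force: 60.0
shift now-axes [0.0005 0.0005 0.0703] turn -0.09 tilt [ 0.0003 -0.0002]
shift after turn [0.0005 0.0006 0.0703]
```

```bash
python3 -m pendant '[0.1,0.0005,0.0005,0.01,0,0.1,0,0,0.01,0,0.1,0,0,0.01,0,0.1,0,0,0,0]'
python3 -c "
from h import *; go(.5033,-.3759,.0804,-25)"
python3 -m pendant '[0.1,0,0,0.01,0,0.1,0,0,0.01,0,0.1,0,0,0.01,0,0.1,0,0,0,0,0.1,0,0,0,0]'
python3 -c "
from h import *; go(.5033,-.3759,.0804,-25)"
```

```text
clock: 19.25
tool_pos: [0.5019, -0.3747, 0.1171]
tool_rot: [0.844, 0.537, -0.001, -0.003]
contact_force: [-0.3, 0.2, -2.1]
gripper_width: 0.0216
gripper_force: 60.0
shift now-axes [-0.0005  0.0019  0.0367] turn -0.09 tilt [-0.0042  0.0038]
shift after turn [-0.0005  0.0017  0.0367]
clock: 19.75
tool_pos: [0.503, -0.3757, 0.0899]
tool_rot: [0.844, 0.537, -0.0, -0.0]
contact_force: [-1.0, 0.4, -0.8]
gripper_width: 0.0215
gripper_force: 60.0
shift now-axes [-0.0001  0.0003  0.0095] turn -0.09 tilt [-0.0006  0.0007]
shift after turn [-0.0001  0.0003  0.0095]
```

```bash
python3 -m pendant '[0.1,0,0,0.005,0,0.1,0,0,0.004,0,0.1,0,0,0,0,0.1,0,0,0,0,0.1,0,0,0,0]'
python3 -m pendant '[0.25,0,0,0,0,0.4,0,0,0,0,0.6,0,0,0,0,0.6,0,0,0,0,0.6,0,0,-0.02,0,0.6,0,0,-0.04,0,0.6,0,0,-0.05,0,0.6,0,0,-0.05,0,0.6,0,0,-0.04,0,0.6,0,0,0,0,0.6,0,0,0,0]'
python3 - <<'E'
from h import *
c=cap('wrist','w7'); P=c['pixels']; hsv=cv2.cvtColor(P,cv2.COLOR_RGB2HSV).astype(int);H,S,V=hsv[...,0],hsv[...,1],hsv[...,2]
m=((H<6)|(H>174))&(S>150)&(V>125);q=np.zeros_like(m);q[130:220,228:275]=m[130:220,228:275]
a=np.argwhere(q);r0,c0=a.min(0);r1,c1=a.max(0);print(r0,r1,c0,c1,'ctr',onz(c,(c0+c1)/2,(r0+r1)/2,.115))
im=cv2.imread('pics/w7.png')[80:250,170:340]; t=cap('top','t7'); tt=cv2.imread('pics/t7.png')[80:280,150:400]
A=np.zeros((600,800,3),np.uint8);A[:300,:300]=cv2.resize(im,(300,300));A[:400,300:800]=cv2.resize(tt,(500,400))
s=cap('scene','s7');A[345:600,0:300]=cv2.resize(cv2.imread('pics/s7.png')[170:255,70:170],(300,255));cv2.imwrite('pics/c7.png',A)
ca=np.radians(-15);hx=np.array([np.cos(ca),np.sin(ca)]);L=np.array([.698,.068]);print('handle',L-hx*(.155-.058))
h=L-hx*.097; go(*h,.28,-15)
E
```

```text
clock: 20.25
tool_pos: [0.5033, -0.3759, 0.0817]
tool_rot: [0.844, 0.537, 0.0, 0.0]
contact_force: [0.5, 0.2, -1.2]
gripper_width: 0.0222
gripper_force: 60.0
clock: 21.35
tool_pos: [0.5036, -0.3762, 0.283]
tool_rot: [0.844, 0.537, 0.0, 0.002]
contact_force: [-0.0, -0.0, -0.6]
gripper_width: 0.0567
gripper_force: 0.0
157 191 246 262 ctr [ 0.50400462 -0.37518984  0.115     ]
handle [0.60430519 0.09310545]
shift now-axes [ 4.674e-01 -1.066e-01 -2.000e-04] turn -10.09 tilt [-0.0035  0.0032]
shift after turn [ 0.4788 -0.023  -0.0014]
```

```bash
python3 - <<'E'
from h import *
c=pickle.load(open('w2.pkl','rb')); a=onz(c,110+83/2,30+133/2,.126);b=onz(c,110+150/2,30+330/2,.126);print('ends',a,b,(a+b)/2,np.linalg.norm(a-b),np.degrees(np.arctan2(*(a-b)[1::-1])))
t=pickle.load(open('t7.pkl','rb'));f=lambda x,y:onz(t,160+(x-400)/3.3334,90+y/3.3334,.126)
a=f(497,324);b=f(617,357);print('top',a,b,(a+b)/2)
E
python3 -m pendant '[0.4,0,0,0,-5,0.4,0,0,0,-5,0.4,0.023,-0.001,0,0,0.4,0.045,-0.002,0,0,0.4,0.045,-0.002,0,0,0.4,0.045,-0.002,0,0,0.4,0.045,-0.002,0,0,0.4,0.045,-0.002,0,0,0.4,0.045,-0.002,0,0,0.4,0.045,-0.002,0,0,0.4,0.045,-0.002,0,0,0.4,0.045,-0.002,0,0]'
python3 -m pendant '[0.4,0.03,-0.002,0,0,0.4,0.02,-0.002,0,0,0.4,0,0,0,0,0.4,0,0,0,0,0.4,0,0,0,0,0.4,0,0,0,0]'
python3 - <<'E'
from h import *
c=cap('wrist','w8'); go(.604,.093,.114,-15); print(proj(c,[.604,.093,.128]))
im=cv2.imread('pics/w8.png');A=np.zeros((600,800,3),np.uint8);B=cv2.imread('pics/c7.png');A[:384,:512]=im;A[384:584,0:235]=cv2.resize(B[345:600,0:300],(235,200));A[384:600,250:482]=cv2.resize(B[:300,:300],(232,216));cv2.imwrite('pics/c8.png',A)
E
```

```text
ends [0.61986964 0.14427192 0.126     ] [0.5921968  0.03881867 0.126     ] [0.60603322 0.0915453  0.126     ] 0.10902373720022039 75.29608430296716
top [0.61434274 0.13772562 0.126     ] [0.58810692 0.03048089 0.126     ] [0.60122483 0.08410325 0.126     ]
clock: 22.7
tool_pos: [0.5957, 0.0442, 0.2789]
tool_rot: [0.794, 0.608, -0.002, -0.001]
contact_force: [0.7, -0.5, 0.5]
gripper_width: 0.0374
gripper_force: 0.0
clock: 23.3
tool_pos: [0.6053, 0.0902, 0.2813]
tool_rot: [0.794, 0.607, -0.0, -0.0]
contact_force: [0.7, 0.5, -0.1]
gripper_width: 0.0375
gripper_force: 0.0
shift now-axes [ 0.0023 -0.002   0.1675] turn -0.2 tilt [-0.0001 -0.0001]
shift after turn [ 0.0023 -0.002   0.1675]
[252.28629448 176.18778951]
```

View pics/c8.png

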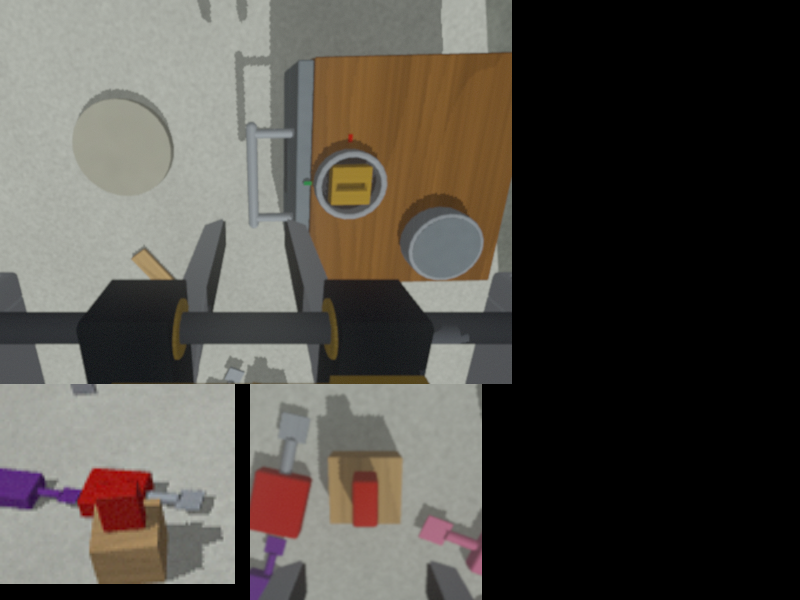

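The bar handle is at (252,127–225), with its centre at (252,176). That matches the predicted (252.3,176.2). The slot is open, and the key stands centred and seated in its block. I'll descend on the bar.

```bash
python3 -m pendant '[0.4,0.0023,-0.002,0.02,-0.2,0.4,0,0,0.04,0,0.4,0,0,0.04,0,0.4,0,0,0.03,0,0.4,0,0,0.01,0,0.4,0,0,0,0,0.4,0,0,0,0,0.4,0,0,0,0]' 20
python3 -m pendant '[0.4,0,0,0.015,0,0.4,0,0,0.01,0,0.4,0,0,0,0,0.4,0,0,0,0]'
python3 -c "
from h import *; go(.604,.093,.114,-15)"
```

```text
clock: 24.15
tool_pos: [0.6057, 0.0943, 0.1445]
tool_rot: [0.793, 0.609, 0.002, 0.001]
contact_force: [0.3, -0.2, 0.7]
gripper_width: 0.0374
gripper_force: 0.0
clock: 24.55
tool_pos: [0.6036, 0.0944, 0.1155]
tool_rot: [0.793, 0.61, -0.001, -0.001]
contact_force: [1.0, -0.9, 0.4]
gripper_width: 0.038
gripper_force: 0.0
shift now-axes [-0.0013  0.0008  0.0015] turn 0.11 tilt [-0.0018  0.    ]
shift after turn [-0.0013  0.0008  0.0015]
```

```bash
python3 -m pendant '[0.05,0,0,0.001,0,0.05,0,0,0,0,0.05,0,0,0,0,0.05,0,0,0,0,0.05,0,0,0,0,0.05,0,0,0,0]' 25
python3 -m pendant '[0.05,0,-0.005,0,0,0.05,0,-0.015,0,0,0.05,0,-0.015,0,0,0.05,0,-0.015,0,0,0.05,0,-0.015,0,0,0.05,0,-0.015,0,0,0.05,0,-0.015,0,0,0.05,0,-0.015,0,0,0.05,0,-0.01,0,0,0.05,0,0,0,0,0.05,0,0,0,0]'
python3 -c "
from h import *; go(.604-.13*np.cos(np.radians(15)),.093+.13*np.sin(np.radians(15)),.114,-15);print(pose()[2]['contact_force'])"
```

```text
clock: 25.15
tool_pos: [0.6035, 0.0946, 0.1158]
tool_rot: [0.793, 0.61, -0.0, -0.001]
contact_force: [-3.6, 0.4, 3.0]
gripper_width: 0.0116
gripper_force: 25.0
clock: 26.25
tool_pos: [0.487, 0.1236, 0.1157]
tool_rot: [0.793, 0.609, -0.002, 0.001]
contact_force: [-3.3, -4.6, 3.9]
gripper_width: 0.0113
gripper_force: 25.0
shift now-axes [ 0.0007 -0.0091  0.0017] turn 0.09 tilt [-0.0015 -0.0035]
shift after turn [ 0.0007 -0.0091  0.0017]
[-3.258867   -4.63533049  3.86916616]
```

```bash
python3 -m pendant '[0.05,0,-0.004,0,0,0.05,0,-0.004,0,0,0.05,0,-0.002,0,0,0.05,0,-0.002,0,0,0.05,0,0,0,0,0.05,0,0,0,0,0.05,0,0,0,0]'
python3 -m pendant '[0.05,0,-0.001,0,0,0.05,0,-0.001,0,0,0.05,0,0,0,0,0.05,0,0,0,0]'
```

```text
clock: 26.95
tool_pos: [0.4773, 0.1261, 0.1158]
tool_rot: [0.793, 0.609, -0.0, 0.003]
contact_force: [0.3, -5.8, 1.5]
gripper_width: 0.011
gripper_force: 25.0
clock: 27.35
tool_pos: [0.4773, 0.1261, 0.1158]
tool_rot: [0.793, 0.609, 0.001, 0.004]
contact_force: [5.2, -6.6, -2.2]
gripper_width: 0.0112
gripper_force: 25.0
```

The drawer has travelled 130 mm and the force is rising, so it is at its stop. I'll release and retreat upward.

```bash
python3 -m pendant '[0.2,0,0,0,0,0.3,0,0,0,0,0.4,0,0,0,0,0.4,0,0,0,0,0.4,0,0,-0.02,0,0.4,0,0,-0.04,0,0.4,0,0,-0.05,0,0.4,0,0,-0.04,0,0.4,0,0,0,0,0.4,0,0,0,0,0.4,0,0,0,0]'
python3 - <<'E'
from h import *
c=cap('wrist','w9'); P=c['pixels']; print(pose()[0],pose()[2]['contact_force'])
ca=np.radians(-15);hx=np.array([np.cos(ca),np.sin(ca)]);h=np.array([.604,.093])-hx*.13
print('bar pred',proj(c,np.r_[h,.128])); r=int(proj(c,np.r_[h,.128])[1]); print([int(x) for x in P[r,232:276].mean(1)])
t=cap('top','t9'); a=pickle.load(open('top0.pkl','rb'))
d=np.abs(t['pixels'].astype(int)-a['pixels']).max(2)>40
for k in cv2.findContours(d.astype(np.uint8),cv2.RETR_EXTERNAL,2)[0]:
    if cv2.contourArea(k)>25: print(cv2.boundingRect(k))
H,S,V=[x.astype(int) for x in cv2.split(cv2.cvtColor(t['pixels'],cv2.COLOR_RGB2HSV))]
m=((H<6)|(H>174))&(S>150)&(V>95); q=np.zeros_like(m);q[215:242,345:375]=m[215:242,345:375]
rr=cv2.minAreaRect(np.argwhere(q)[:,::-1].astype(np.float32)); print('keytop',rr,onz(t,*rr[0],.115))
E
```

```text
clock: 28.45
tool_pos: [0.4739, 0.1288, 0.2636]
tool_rot: [0.793, 0.61, -0.001, -0.001]
contact_force: [0.6, 0.0, -0.3]
gripper_width: 0.0373
gripper_force: 0.0
[0.47372912 0.12876028 0.26320967] [-0.72950662  0.19767148  0.62296541]
bar pred [259.17978223 183.46560294]
[141, 142, 140, 141, 141, 141, 142, 141, 140, 142, 141, 142, 141, 140, 141, 141, 142, 141, 141, 144, 139, 123, 114, 117, 126, 130, 135, 139, 140, 137, 131, 124, 124, 142, 152, 154, 156, 155, 154, 155, 157, 157, 155, 153]
(200, 343, 22, 18)
(0, 316, 60, 68)
(362, 270, 24, 22)
(326, 260, 12, 8)
(328, 244, 42, 29)
(364, 225, 45, 23)
(282, 223, 53, 24)
(108, 199, 27, 15)
(202, 189, 39, 33)
(370, 184, 45, 36)
(38, 172, 176, 212)
(182, 167, 63, 33)
(174, 165, 12, 22)
keytop ((360.20001220703125, 230.1000213623047), (12.969193458557129, 6.260990142822266), 26.56505012512207) [ 0.50094968 -0.37725688  0.115     ]
```

```bash
python3 -c "
from plant import sign_off; print(sign_off())"
```

```text
the job is handed in; nothing more can be done
None
```

I turned the lock clockwise to its stop, pulled the top drawer 130 mm out to its stop, stood the key back in its block and handed the job in at about 28.5 s. The verdict was not shown, and the loose look-alike keys near the block ended up lying down, though I can't say whether I knocked them.

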